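# Load and close the bench polisher

## Task

Put every loose pendant casting on the bench (three to five of them) into the steel bowl standing on the polisher's blue ring, then slide the bowl along the deck, without lifting it, until it is centred on the red ring under the open cover. Only then break the cover's folding stay by pressing down the red knob at its knee, lower the cover gently until it is fully shut, and finally press the yellow start button all the way. Leave the flux jar and the charcoal block where they are.

Things in the scene. Friction and masses are not known exactly. Their poses are not given: they have to be found in the camera images.
- polisher: bench polishing machine, fixed; origin on the bench under the middle of its bay; x along the deck toward the cover hinge (to the robot's right), y away from the robot. Flat steel deck x -250 to 80, y -73 to 73 mm, top 12 mm up. Bay at its right end: near and far walls (|y| 70 to 80, |x| < 75, 82 mm high), hinge wall (x 63 to 73, 77 high), left end open. Control box x 5 to 65, y -80 to -150, 24 high
- load_mark (a point): centre of the blue ring (124 mm across) on the deck top, where the bowl stands at the start, 170 mm to the left of the red ring. (Over the back of the bench hangs a fixed shelf: front edge 0.60 m ahead of the robot, underside 0.30 m above the bench; keep the wrist before it)
- polish_mark (a point): centre of the red ring (124 mm across) on the deck top in the bay: the polishing place
- bowl_rim (a point): centre of the mouth, at rim height, of the loose pressed-steel bowl: 113 mm across the rim, 44 mm high (this point is 44 mm above its underside), inside about 80 mm across near the rim and 60 mm at the floor (3 mm thick); outside it narrows from 113 mm at the rim to 66 mm at the foot; about 0.12 kg; slides on the deck
- cover_hinge (a point): middle of the cover's hinge axis, 85 mm above the bench at the right end of the bay, fixed on the machine with the machine's axes; the hinge axis runs along the machine's y (away from the robot)
- cover_edge (a point): middle of the cover's free edge on its outer face, 146 mm from the hinge axis; frame: z = outward normal of the outer face (up when shut, to the right when open), x from edge to hinge. The cover is a flat green plate, 146 mm from hinge to edge, 156 mm wide, 8 mm thick, its underside on the hinge axis, with a black 60 mm wide lip 7 mm beyond the edge. Open it stands at the bay's right end
- knee_knob (a point): centre of the red knob (18 mm across, 30 mm long, axis level along the machine's y) at the knee of the cover's folding stay, outside the bay's near wall. A 52 mm link joins knee to a wall pin, an 81 mm link joins it to the cover. Locked, it stops the cover lowering. Pressing the knob down a few N breaks it: the knee swings down and up to 12 mm to the right, and folds on as the cover is lowered
- stay_upper (a joint): fold of the stay's knee, rad: 0 locked against the stop, 0.10 dead straight, about 2.5 when the cover is shut
- cover_body (a joint): how far the cover has been lowered, rad: 0 propped open (78 degrees above level), 1.361 fully shut (level). Its hinge has friction, so it stays where it is left; pushing the outer face near the edge needs about 2 to 3 N
- start_button_top (a point): centre of the top of the yellow start button (26 mm across) on the control box before the bay; it is pressed straight down 6 mm against a spring (5 N fully down) and springs back
- start_button (a joint): travel of the start button, m: 0 out, 0.006 fully down
- flux_jar: bystander: small white jar with yellow lid, 46 mm across, 41 mm high, origin under its centre
- charcoal: bystander: black charcoal block 45 x 71 x 22 mm, origin under its centre
- casting_1_mid (a point): centre (half-way up) of a small brass pendant casting, rounded block 28 x 18 x 14 mm (x, y, z of its own frame) with a small wire loop on its +x end that adds 10 mm; weighs about 40 g; lies loose on the bench. Some of the five castings may be absent
- casting_2_mid (a point): centre (half-way up) of a small copper pendant casting, rounded block 28 x 18 x 14 mm (x, y, z of its own frame) with a small wire loop on its +x end that adds 10 mm; weighs about 40 g; lies loose on the bench. Some of the five castings may be absent
- casting_3_mid (a point): centre (half-way up) of a small brass pendant casting, rounded block 28 x 18 x 14 mm (x, y, z of its own frame) with a small wire loop on its +x end that adds 10 mm; weighs about 40 g; lies loose on the bench. Some of the five castings may be absent
- casting_4_mid (a point): centre (half-way up) of a small copper pendant casting, rounded block 28 x 18 x 14 mm (x, y, z of its own frame) with a small wire loop on its +x end that adds 10 mm; weighs about 40 g; lies loose on the bench. Some of the five castings may be absent
- casting_5_mid (a point): centre (half-way up) of a small brass pendant casting, rounded block 28 x 18 x 14 mm (x, y, z of its own frame) with a small wire loop on its +x end that adds 10 mm; weighs about 40 g; lies loose on the bench. Some of the five castings may be absent
- bowl: the same bowl; origin at the centre of its underside

How it is judged:
On the way, in this order (a step that is already met when the one before it is completed fails the run):
1. all castings lie in the bowl, which still stands at the blue ring (within 60 mm) (horizontal distance between each of casting_1_mid, casting_2_mid, casting_3_mid, casting_4_mid, casting_5_mid and bowl_rim below 0.046 m and z of each of casting_1_mid, casting_2_mid, casting_3_mid, casting_4_mid, casting_5_mid in the frame of bowl_rim below 0.006 m and horizontal distance between bowl_rim and load_mark below 0.06 m and angle between bowl_rim's own z axis and vertical below 0.1 rad), for 0.2 s.
2. the bowl with all the castings is centred on the red ring within 15 mm (horizontal distance between each of casting_1_mid, casting_2_mid, casting_3_mid, casting_4_mid, casting_5_mid and bowl_rim below 0.046 m and z of each of casting_1_mid, casting_2_mid, casting_3_mid, casting_4_mid, casting_5_mid in the frame of bowl_rim below 0.006 m and horizontal distance between bowl_rim and polish_mark below 0.015 m and angle between bowl_rim's own z axis and vertical below 0.1 rad), for 0.2 s.
3. the stay is broken at its knee (folded more than 0.35 rad) (value of joint stay_upper above 0.35 rad), for 0.1 s.
4. the cover is fully shut (within 0.05 rad) (value of joint cover_body above 1.31 rad), for 0.2 s.
5. the start button is pressed down (more than 4.5 mm) (value of joint start_button above 0.0045 m), for 0.05 s.
At the end, for the whole second after the job is handed in: All castings lie in the bowl (within 46 mm of its axis and not above the rim), the bowl stands level and at rest within 15 mm of the red ring's centre, the cover is shut within 0.05 rad, the start button has been pressed and let out again (all of step 2 and value of joint cover_body above 1.31 rad and value of joint start_button below 0.003 m and linear speed of bowl below 0.02 m/s); the robot touches nothing.
It fails at once if the bowl is lifted off the deck (rim centre more than 12 mm higher than when it stands) (z of bowl_rim in the frame of load_mark above 0.056 m).
It fails at once if the cover slams shut (faster than 2 rad/s over the last 0.2 rad) (value of joint cover_body above 1.16 rad and velocity of joint cover_body above 2 rad/s).
It fails at once if the flux jar is moved more than 30 mm (distance of flux_jar from where it was at the start of the episode above 0.03 m).
It fails at once if the charcoal block is moved more than 30 mm (distance of charcoal from where it was at the start of the episode above 0.03 m).
Of casting_1, casting_2, casting_3, casting_4, casting_5 only 3 to 5 are there at a start; the rules pass over those that are not, and their reading is None.
At some moment in a run one of casting_1, casting_2, casting_3, casting_4, casting_5 may be knocked a few centimetres aside while the robot is not near it.
Once in a run the grip may slacken for a moment while it holds something.
It also fails if it takes over 210 s, if anything falls off the work surface, if the arm or the gripper's body presses on something with over 40 N, if the wrist force passes 120 N, or if a joint passes its speed limit or range.

## Robot

A 7-joint arm with a two-finger parallel gripper is mounted at the origin on a cart in front of the work surface, level with it; the furniture and walls round the work are solid. World frame = base frame: x ahead of the robot, y to its left, z up, the work surface at z = 0. Lengths are in m, angles in rad, forces in N, time in s.
With the tool pointing down it reaches from about 0.4 to 0.85 m from the base axis. Payload 4.5 kg.
Tool frame: the origin (TCP) lies at the very end of the fingers, on their centre line; the grasp point (between the pads) lies 19 mm behind it (r.pinch_z is the distance from the TCP to the grasp point, in m); z points along the fingers, y is the line along which they close (so a half turn about z gives the same grasp; the last joint's range is limited). The gripper opens to 88 mm and grips with 3 to 60 N. Pads are 18 mm wide; open, the fingers measure 123 mm over their backs; the gripper's body (75 mm by 187 mm) begins 45 mm behind the grasp point.
Start: joints at [-1.278, 0.689, -0.195, 1.565, 0.157, 0.902, -0.215], TCP at [0.16, 0.604, 0.239] pointing down, gripper open.
Joint ranges: [-3.01, 3.01], [-0.46, 2.08], [-1.47, 1.51], [0.13, 2.56], [-1, 4.14], [0.04, 2.09], [-2.66, 2.66]. Speed limits (rad/s): [2.57, 2.57, 3.14, 3.14, 3.14, 3.14, 3.14].

## Interface

Orientations are given as a unit quaternion [x, y, z, w].
In Python, from plant import r, cams gives the robot as it stands.
- The arm moves only by the shell command python3 -m pendant 'ROWS' [FORCE]. ROWS is JSON, a list of rows, each a list of 3 entries, a list of its own where there are three numbers: the closure, from -1 (fully open) to 1 (shut), then the shift along the tool's x, y, z in mm, then the turn, a rotation vector about the tool's x, y, z in degrees. A call has 1 to 8 rows; each row shifts and turns the commanded pose from where the row before left it, along the tool's axes as they then stand; what a row does not reach is not made up. A row lasts 1/8 s, in which the tool goes at most 62.5 mm and 10.7 degrees, less where a joint would pass 70% of its speed; a pose out of reach is approached as far as the arm can. A call with a gripper value outside its range is refused whole. The fingers move at their own pace and stop on an object; FORCE is the grip in N (left out, the last holds). Time passes only in rows, so rows that do not move let the fingers close. It gives the time, the measured TCP pose, the force, the opening and the grip force at its end, in the units of the state.
- r.get_state(): the state, without advancing time (a new reading comes with each control period).
- cams.snapshot(name): name is "side" or "top"; returns a dict with "img" (384x512x3 uint8, red, green, blue), "camera_matrix" (3x3 intrinsics, pixels), "camera_from_world" (4x4, takes a point from world to camera coordinates). Camera axes: x right, y up, looking along -z (the intrinsics and any distortion apply to the point x, -y, -z); pixel columns grow to the right and rows downward; lengths in m; the calibration is good to about 2 mm. A picture is of the moment at which its call begins. There is no depth.
- r.finish_job(): hands the job in; it is judged then, once.
The state is a dict: "clock": time; "q": joint angles; "qd": joint speeds; "joint_torque": joint torques, N m; "tool_pos": TCP position; "eef_rot": TCP orientation; "contact_force": force on the tool from outside, world axes, zero at the start; "moment": the same for the moment, N m; "opening": opening from 0.0 (shut) to 1.0 (fully open); "finger_force": force on a finger pad.
Only numpy, scipy, OpenCV 4.12 (cv2) and the standard library are available. Lean on these libraries where they do the work, as an engineer would, in place of code of your own. Each camera call takes 0.05 s, during which the arm holds its last target. There are 200 camera calls.

## Working session

There is one attempt and no reset: what is moved stays moved. The work goes in short steps, Python scripts to look and compute and a shell command to move; the robot and the scene stay as the last step left them, time stands still between calls to the robot, and variables do not carry over. Pictures are saved under pics/ and viewed, at most 14 in all, crops included, and the job is handed in when it is done.

```bash
mkdir -p pics; ls; python3 - <<'E'
from plant import r,cams
import cv2,numpy as np
s=r.get_state();print({k:np.round(v,3).tolist() for k,v in s.items()})
for n in("side","top"):
    d=cams.snapshot(n);cv2.imwrite(f"pics/{n}0.png",d["img"][:,:,::-1]);print(n,np.round(d["camera_matrix"],1).tolist(),np.round(d["camera_from_world"],3).tolist(),[k for k in d])
E
```

```text
pics
{'clock': 0.0, 'q': [-1.278, 0.69, -0.195, 1.566, 0.157, 0.902, -0.215], 'qd': [-0.001, 0.001, 0.001, 0.0, 0.001, 0.0, 0.001], 'joint_torque': [0.001, -52.756, -1.267, -15.344, -0.053, 0.006, 0.0], 'tool_pos': [0.16, 0.604, 0.238], 'eef_rot': [0.129, 0.992, -0.001, -0.0], 'contact_force': [-0.575, -0.169, -0.138], 'moment': [0.029, -0.016, 0.064], 'finger_force': 0.0, 'opening': 1.001}
side [[438.8, 0.0, 254.9], [0.0, 438.8, 195.0], [0.0, 0.0, 1.0]] [[-0.998, -0.065, 0.021, 0.49], [0.052, -0.508, 0.86, -0.165], [-0.045, 0.859, 0.511, -1.336], [0.0, 0.0, 0.0, 1.0]] ['img', 'camera_matrix', 'camera_from_world']
top [[473.6, 0.0, 256.3], [0.0, 473.6, 192.1], [0.0, 0.0, 1.0]] [[-0.015, -1.0, -0.001, -0.023], [0.99, -0.015, 0.138, -0.518], [-0.138, 0.001, 0.99, -1.419], [0.0, 0.0, 0.0, 1.0]] ['img', 'camera_matrix', 'camera_from_world']
```

View pics/top0.png

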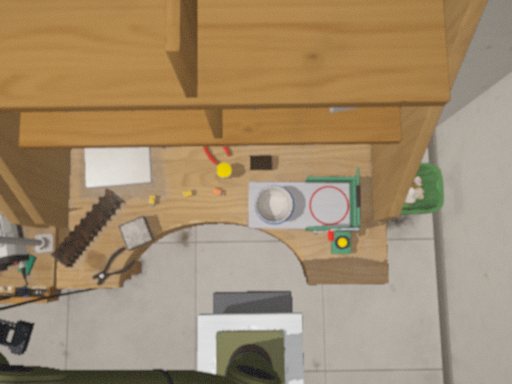

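View pics/side0.png

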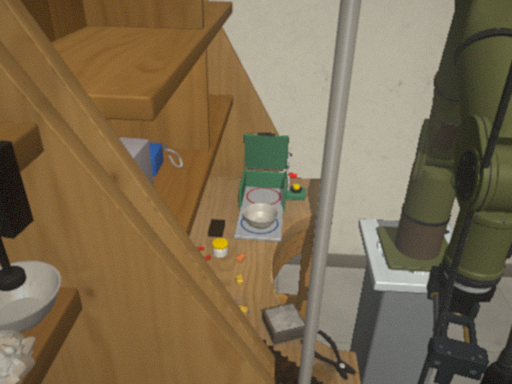

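```bash
python3 - <<'E'
import cv2
a=cv2.imread("pics/top0.png")
cv2.imwrite("pics/c1.png",cv2.resize(a[135:235,130:263],None,fx=6,fy=6,interpolation=cv2.INTER_CUBIC))
cv2.imwrite("pics/c2.png",cv2.resize(a[160:260,240:373],None,fx=6,fy=6,interpolation=cv2.INTER_CUBIC))
E
cat > h.py <<'E'
import numpy as np
from plant import r,cams
from scipy.spatial.transform import Rotation as R
C={"side":([438.8,254.9,195.0],None),"top":([473.6,256.3,192.1],None)}
def proj(d,P):
    T=d["camera_from_world"];K=d["camera_matrix"];c=T[:3,:3]@np.array(P)+T[:3,3];c=c*[1,-1,-1];p=K@c;return p[:2]/p[2]
def unproj(d,u,v,z):
    T=d["camera_from_world"];K=d["camera_matrix"];ray=np.linalg.inv(K)@[u,v,1]*[1,-1,-1]
    Ri=T[:3,:3].T;o=-Ri@T[:3,3];w=Ri@ray;return o+w*(z-o[2])/w[2]
def yaw(s): # tool y axis direction and x axis in world
    return R.from_quat(s["eef_rot"]).as_matrix()
def to(target,yawdeg=None):
    """print tool-frame mm shift & turn about tool z so that tool x points at world yaw (deg)"""
    s=r.get_state();M=yaw(s);d=(np.array(target)-s["tool_pos"])*1000
    print("pos",np.round(s["tool_pos"],4),"xyaw",round(np.degrees(np.arctan2(M[1,0],M[0,0])),2),"tilt",np.round(M[:,2],3),"F",np.round(s["contact_force"],1),"open",round(s["opening"],3),"t",round(s["clock"],2))
    print("shift tool mm",np.round(M.T@d,1))
    if yawdeg is not None:
        c=np.degrees(np.arctan2(M[1,0],M[0,0]));dz=-((yawdeg-c+180)%360-180);print("turn z",round(dz,1),"or",round(dz-180*np.sign(dz),1))
E
```

```text
(no output)
```

View pics/c1.png

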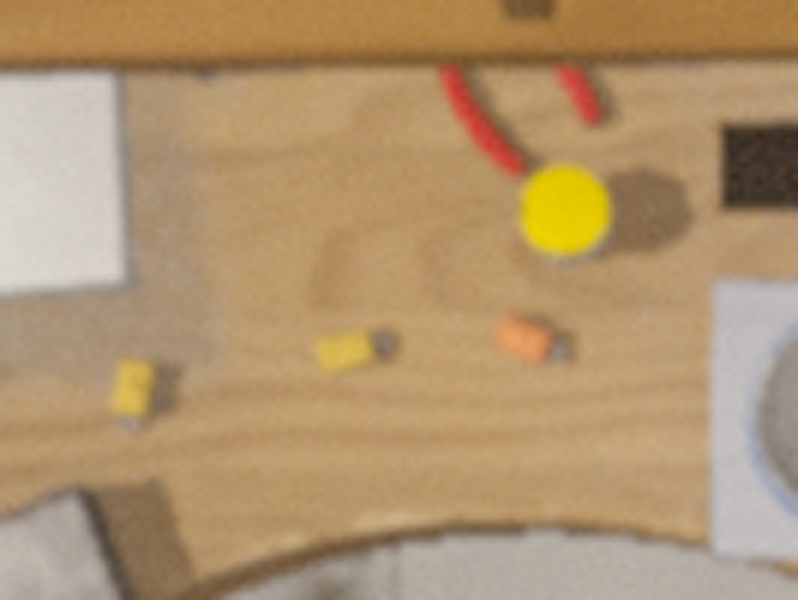

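View pics/c2.png

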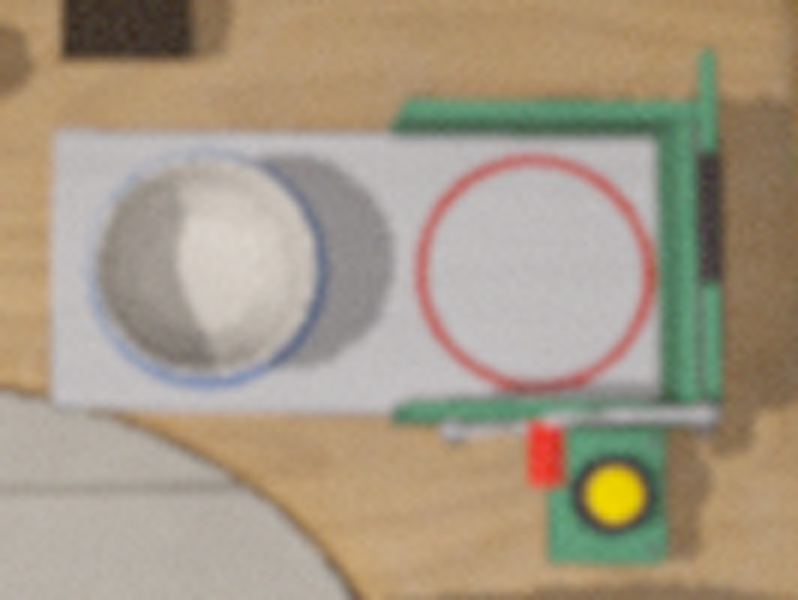

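```bash
python3 - <<'E'
from h import *
import cv2
d=cams.snapshot("top")
f=lambda x,y,ox,oy,z:unproj(d,x/6+ox,y/6+oy,z)
for n,a in dict(A=(134,390,130,135,.012),Al=(132,424,130,135,.007),B=(346,350,130,135,.012),Bl=(385,343,130,135,.007),C=(524,339,130,135,.012),Cl=(562,350,130,135,.007),jar=(567,210,130,135,.041),blue=(210,269,240,160,.012),red=(536.5,273,240,160,.012),bowl=(209,263.5,240,160,.056),knob=(545,455,240,160,.1),button=(614,494,240,160,.035),d1=(50,130,240,160,.012),d2=(50,408,240,160,.012)).items(): print(n,np.round(f(*[v-.5*(i<2) for i,v in enumerate(a)]),4))
s=cams.snapshot("side")["img"][:,:,::-1]
cv2.imwrite("pics/c3.png",cv2.resize(s[120:240,195:315],None,fx=5,fy=5,interpolation=cv2.INTER_CUBIC))
to([.5,.3,.15],0)
E
```

```text
A [0.5017 0.2939 0.012 ]
Al [0.4845 0.2958 0.007 ]
B [0.5209 0.1838 0.012 ]
Bl [0.525  0.1642 0.007 ]
C [0.5253 0.0912 0.012 ]
Cl [0.5199 0.0717 0.007 ]
jar [0.5878 0.0664 0.041 ]
blue [ 0.4806 -0.0881  0.012 ]
red [ 0.4759 -0.2574  0.012 ]
bowl [ 0.4785 -0.0859  0.056 ]
knob [ 0.3779 -0.2446  0.1   ]
button [ 0.3607 -0.2888  0.035 ]
d1 [ 0.5549 -0.0061  0.012 ]
d2 [ 0.4099 -0.0042  0.012 ]
pos [0.1599 0.6038 0.2383] xyaw 165.18 tilt [-0.    -0.001 -1.   ] F [-0.2 -0.8 -0.2] open 1.002 t 0.2
shift tool mm [-406.5 -206.6   88.5]
turn z 165.2 or -14.8
```

View pics/c3.png

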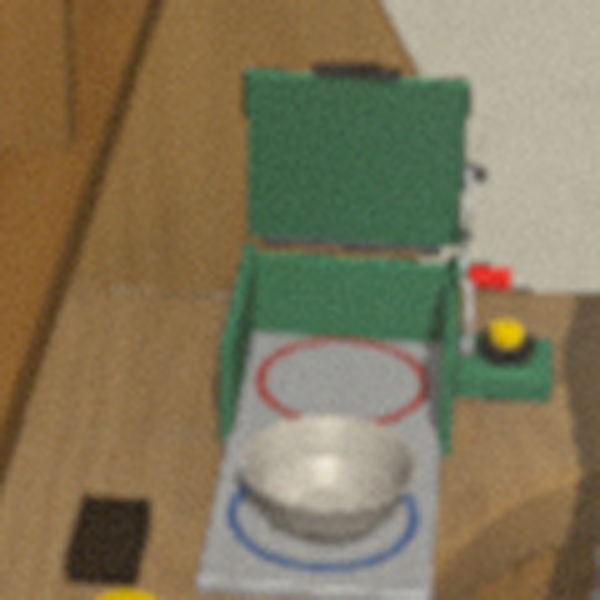

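```bash
python3 -m pendant '[[-0.1,[-51,-26.5,14.8],[0,0,0]],[-0.1,[-51,-26.5,14.8],[0,0,0]],[-0.1,[-51,-26.5,14.8],[0,0,0]],[-0.1,[-51,-26.5,14.8],[0,0,0]],[-0.1,[-51,-26.5,14.8],[0,0,0]],[-0.1,[-51,-26.5,14.8],[0,0,0]],[-0.1,[-51,-26.5,14.8],[0,0,0]],[-0.1,[-52,-26.5,14.8],[0,0,0]]]' 20
cat >> h.py <<'E'
def tri(uvt,uvs):
    from scipy.optimize import least_squares
    t,s=cams.snapshot("top"),cams.snapshot("side")
    x=least_squares(lambda P:np.r_[proj(t,P)-uvt,proj(s,P)-uvs],[.45,-.2,.1]);return x.x,np.round(x.fun,1)
E
python3 - <<'E'
from h import *
to([.501,.294,.06],173.7)
print("knob",tri([330.3,235.3],[292.5,174.9]))
print("button",tri([341.8,241.8],[195+506/5-.5,120+328/5-.5]))
print("lip",tri([240+708/6-.5,160+217/6-.5],[195+357/5-.5,120+70/5-.5]))
print("stay top pin",tri([240+706/6-.5,160+415/6-.5],[195+470/5-.5,120+172/5-.5]))
E
```

```text
clock: 1.2
tool_pos: [0.5023, 0.2935, 0.1198]
eef_rot: [0.129, 0.992, 0.0, 0.0]
contact_force: [0.1, 0.3, 0.6]
opening: 0.55
finger_force: 0.0
pos [0.5023 0.2935 0.1198] xyaw 165.19 tilt [ 0.  0. -1.] F [0.1 0.3 0.6] open 0.55 t 1.2
shift tool mm [ 1.4  0.1 59.8]
turn z -8.5 or 171.5
knob (array([ 0.37924602, -0.24242702,  0.1057651 ]), array([ 0. , -0.1,  0.1,  0. ]))
button (array([ 0.36255428, -0.28636353,  0.04173331]), array([ 0. , -0.2,  0.3,  0. ]))
lip (array([ 0.47738879, -0.29919633,  0.23006321]), array([ 0. , -0.1,  0.1,  0. ]))
stay top pin (array([ 0.39493437, -0.31103454,  0.15197154]), array([ 0. , -0.3,  0.3,  0. ]))
```

```bash
python3 -m pendant '[[-0.1,[1.4,0,40],[0,0,-8.5]],[-0.1,[0,0,40],[0,0,0]],[-0.1,[0,0,37],[0,0,0]],[-0.1,[0,0,0],[0,0,0]],[1,[0,0,0],[0,0,0]],[1,[0,0,0],[0,0,0]],[1,[0,0,0],[0,0,0]],[1,[0,0,0],[0,0,0]]]' 20; python3 -m pendant '[[1,[0,0,-45],[0,0,0]],[1,[0,0,-45],[0,0,0]],[1,[0,0,0],[0,0,0]]]'
python3 - <<'E'
from h import *
to([.479,-.086,.095],180)
E
```

```text
clock: 2.6
tool_pos: [0.4999, 0.2954, 0.0038]
eef_rot: [0.055, 0.998, 0.0, 0.0]
contact_force: [-1.0, 1.0, 2.3]
opening: 0.202
finger_force: 20.0
clock: 2.98
tool_pos: [0.5016, 0.2961, 0.0965]
eef_rot: [0.056, 0.998, 0.002, 0.002]
contact_force: [-0.2, -0.3, -0.9]
opening: 0.2
finger_force: 20.0
pos [0.5016 0.2961 0.0965] xyaw 173.63 tilt [ 0.005  0.004 -1.   ] F [-0.2 -0.3 -0.9] open 0.2 t 2.98
shift tool mm [-1.990e+01 -3.823e+02 -1.000e-01]
turn z -6.4 or 173.6
```

```bash
python3 -m pendant '[[1,[-2.8,-54.6,0],[0,0,0]],[1,[-2.8,-54.6,0],[0,0,0]],[1,[-2.8,-54.6,0],[0,0,0]],[1,[-2.8,-54.6,0],[0,0,0]],[1,[-2.8,-54.6,0],[0,0,0]],[1,[-2.9,-54.6,0],[0,0,0]],[1,[-2.9,-54.6,0],[0,0,0]],[1,[0,0,0],[0,0,0]]]'; python3 -m pendant '[[1,[0,0,24],[0,0,0]],[1,[0,0,24],[0,0,0]],[1,[0,0,0],[0,0,0]],[0.3,[0,0,0],[0,0,0]],[0.3,[0,0,0],[0,0,0]],[0.3,[0,0,0],[0,0,0]],[0.3,[0,0,-30],[0,0,0]],[0.3,[0,0,-30],[0,0,0]]]'
python3 - <<'E'
from h import *
import cv2
to([.521,.184,.09],101.8)
to([.525,.091,.09],74.5)
a=cams.snapshot("top")["img"][:,:,::-1]
cv2.imwrite("pics/t2.png",cv2.resize(a[135:265,130:373],None,fx=3.2,fy=3.2,interpolation=cv2.INTER_CUBIC))
E
```

```text
clock: 3.98
tool_pos: [0.4751, -0.0934, 0.0922]
eef_rot: [0.06, 0.998, -0.002, -0.002]
contact_force: [0.3, 1.2, 0.3]
opening: 0.203
finger_force: 20.0
clock: 4.97
tool_pos: [0.477, -0.0871, 0.1062]
eef_rot: [0.055, 0.998, -0.0, -0.0]
contact_force: [0.3, -0.0, 0.0]
opening: 0.347
finger_force: 0.0
pos [ 0.477  -0.0871  0.1062] xyaw 173.68 tilt [-0. -0. -1.] F [ 0.3 -0.   0. ] open 0.347 t 4.97
shift tool mm [-13.8 274.3  16.2]
turn z 71.9 or -108.1
pos [ 0.477  -0.0871  0.1062] xyaw 173.68 tilt [-0. -0. -1.] F [ 0.3 -0.   0. ] open 0.347 t 4.97
shift tool mm [-28.1 182.3  16.2]
turn z 99.2 or -80.8
```

View pics/t2.png

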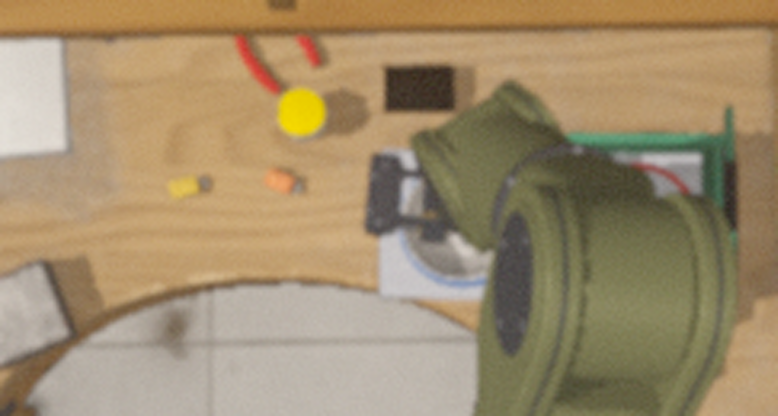

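```bash
python3 -m pendant '[[0.2,[-7,45.6,6],[0,-8,0]],[0.2,[-7,45.6,10],[0,0,0]],[0.2,[-7,45.6,10],[0,0,0]],[0.2,[-7,45.6,10],[0,0,0]],[0.2,[0,0,0],[0,0,-10]],[0.2,[0,0,0],[0,0,-10]],[0.2,[0,0,0],[0,0,-10]],[0.2,[0,0,0],[0,0,-10]]]'; python3 -m pendant '[[0.2,[0,0,0],[0,0,-10.2]],[0.2,[0,0,0],[0,0,-10.2]],[0.2,[0,0,0],[0,0,-10.2]],[0.2,[0,0,0],[0,0,-10.2]],[0.2,[0,0,0],[0,0,0]]]'
python3 - <<'E'
from h import *
import cv2
to([.525,.091,.004],74.5)
print(np.round(r.get_state()["q"],2))
a=cams.snapshot("side")["img"][:,:,::-1]
cv2.imwrite("pics/s2.png",cv2.resize(a[120:320,150:350],None,fx=3,fy=3,interpolation=cv2.INTER_CUBIC))
E
```

```text
clock: 6.02
tool_pos: [0.5276, 0.0807, 0.0703]
eef_rot: [-0.292, 0.955, -0.026, 0.052]
contact_force: [1.1, -0.3, 0.1]
opening: 0.406
finger_force: 0.0
clock: 6.65
tool_pos: [0.5276, 0.0805, 0.0702]
eef_rot: [-0.603, 0.796, -0.042, 0.04]
contact_force: [-0.6, -0.2, 0.0]
opening: 0.399
finger_force: 0.0
pos [0.5276 0.0805 0.0702] xyaw -105.68 tilt [ 0.114 -0.019 -0.993] F [-0.6 -0.2  0. ] open 0.399 t 6.65
shift tool mm [-8.6 13.  65.3]
turn z 179.8 or -0.2
[-0.05  0.84 -0.36  2.07  1.12  0.35  1.51]
```

View pics/s2.png

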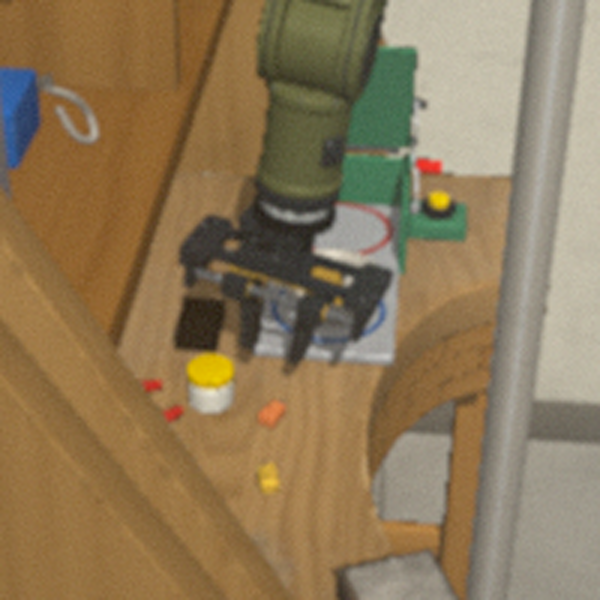

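```bash
python3 -m pendant '[[0.2,[-8.6,9,20],[0,0,0]],[0.2,[0,2,22],[0,0,0]],[0.2,[0,2,23],[0,0,0]],[0.2,[0,0,0],[0,0,0]],[1,[0,0,0],[0,0,0]],[1,[0,0,0],[0,0,0]],[1,[0,0,0],[0,0,0]],[1,[0,0,0],[0,0,0]]]' 20; python3 -m pendant '[[1,[0,0,-40],[0,0,0]],[1,[0,0,-40],[0,0,0]],[1,[0,0,0],[0,0,0]]]'
python3 - <<'E'
from h import *
to([.474,-.086,.085])
E
```

```text
clock: 7.7
tool_pos: [0.5249, 0.0912, 0.0043]
eef_rot: [-0.604, 0.795, -0.042, 0.04]
contact_force: [-0.7, 0.4, 1.0]
opening: 0.206
finger_force: 19.7
clock: 8.07
tool_pos: [0.5199, 0.0923, 0.0731]
eef_rot: [-0.603, 0.796, -0.045, 0.043]
contact_force: [0.4, 0.4, -0.9]
opening: 0.205
finger_force: 19.7
pos [0.5199 0.0923 0.0731] xyaw -105.67 tilt [ 0.123 -0.02  -0.992] F [ 0.4  0.4 -0.9] open 0.205 t 8.07
shift tool mm [183.9  -5.7 -13.9]
```

```bash
python3 -m pendant '[[1,[0,0,-14],[0,0,0]],[1,[46,-1.4,0],[0,0,0]],[1,[46,-1.4,0],[0,0,0]],[1,[46,-1.4,0],[0,0,0]],[1,[46,-1.5,0],[0,0,0]],[1,[0,0,0],[0,0,0]],[1,[0,0,18],[0,0,0]],[1,[0,0,18],[0,0,0]]]';  python3 -m pendant '[[1,[0,0,0],[0,0,0]],[0.3,[0,0,0],[0,0,0]],[0.3,[0,0,0],[0,0,0]],[0.3,[0,0,0],[0,0,0]],[0.3,[0,0,-30],[0,0,0]],[0.3,[0,0,-20],[0,0,0]]]'
python3 - <<'E'
from h import *
import cv2
to([.521,.184,.06],101.8)
a=cams.snapshot("top")["img"][:,:,::-1]
cv2.imwrite("pics/t3.png",cv2.resize(a[135:265,130:373],None,fx=3.2,fy=3.2,interpolation=cv2.INTER_CUBIC))
E
```

```text
clock: 9.07
tool_pos: [0.4773, -0.0863, 0.0496]
eef_rot: [-0.604, 0.795, -0.045, 0.04]
contact_force: [-0.9, 0.1, -1.4]
opening: 0.202
finger_force: 19.7
clock: 9.82
tool_pos: [0.4721, -0.0881, 0.0924]
eef_rot: [-0.604, 0.795, -0.047, 0.038]
contact_force: [-0.3, -0.4, -0.3]
opening: 0.354
finger_force: 0.0
pos [ 0.4721 -0.0881  0.0924] xyaw -105.56 tilt [ 0.118 -0.029 -0.993] F [-0.3 -0.4 -0.3] open 0.354 t 9.82
shift tool mm [-275.1   29.7   30. ]
turn z 152.6 or -27.4
```

View pics/t3.png

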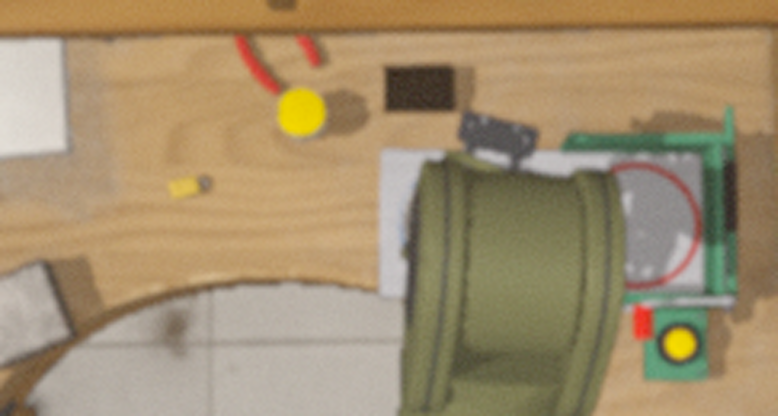

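```bash
python3 -m pendant '[[0.2,[-46,5,0],[0,0,0]],[0.2,[-46,5,0],[0,0,0]],[0.2,[-46,5,0],[0,0,0]],[0.2,[-46,5,10],[0,0,0]],[0.2,[-46,5,10],[0,0,0]],[0.2,[-45,5,10],[0,0,-9]],[0.2,[0,0,0],[0,0,-9.2]],[0.2,[0,0,0],[0,0,-9.2]]]'; python3 -m pendant '[[0.1,[0,0,0],[0,0,0]]]'
python3 - <<'E'
from h import *
d=cams.snapshot("top")
to([.521,.184,.004],101.8)
E
```

```text
clock: 10.88
tool_pos: [0.5206, 0.1853, 0.0591]
eef_rot: [0.776, -0.627, 0.054, -0.027]
contact_force: [-0.2, 0.1, -0.0]
opening: 0.398
finger_force: 0.0
clock: 11.0
tool_pos: [0.5205, 0.1845, 0.0592]
eef_rot: [0.774, -0.63, 0.053, -0.027]
contact_force: [0.4, 0.4, -1.1]
opening: 0.448
finger_force: 0.0
pos [0.5205 0.1843 0.0593] xyaw -78.57 tilt [ 0.116 -0.026 -0.993] F [-1.3  0.1  0.2] open 0.453 t 11.05
shift tool mm [-2.3  5.6 55. ]
turn z 179.6 or -0.4
```

```bash
python3 -m pendant '[[0.1,[-1,4,20],[0,0,0]],[0.1,[-0.5,1,18],[0,0,0]],[0.1,[-0.5,1,17],[0,0,0]],[0.1,[0,0,0],[0,0,0]],[1,[0,0,0],[0,0,0]],[1,[0,0,0],[0,0,0]],[1,[0,0,0],[0,0,0]],[1,[0,0,0],[0,0,0]]]' 20; python3 -m pendant '[[1,[0,0,-42],[0,0,0]],[1,[0,0,-42],[0,0,0]],[1,[0,0,0],[0,0,0]]]'
python3 - <<'E'
from h import *
to([.479,-.088,.088])
E
```

```text
clock: 12.05
tool_pos: [0.5207, 0.1838, 0.0043]
eef_rot: [0.774, -0.63, 0.053, -0.027]
contact_force: [0.4, 0.2, 1.3]
opening: 0.205
finger_force: 19.7
clock: 12.42
tool_pos: [0.5117, 0.1868, 0.0899]
eef_rot: [0.774, -0.63, 0.054, -0.029]
contact_force: [0.4, -0.6, -0.5]
opening: 0.206
finger_force: 19.6
pos [0.5117 0.1868 0.0899] xyaw -78.42 tilt [ 0.12  -0.023 -0.993] F [ 0.4 -0.6 -0.5] open 0.206 t 12.43
shift tool mm [262.2  88.3   4.3]
```

```bash
python3 -m pendant '[[1,[44,14.7,0],[0,0,0]],[1,[44,14.7,0],[0,0,0]],[1,[44,14.7,0],[0,0,0]],[1,[44,14.7,0],[0,0,0]],[1,[43,14.7,1],[0,0,0]],[1,[43,14.7,1],[0,0,0]],[1,[0,0,0],[0,0,0]],[1,[0,0,0],[0,0,0]]]'; python3 -m pendant '[[1,[0,0,18],[0,0,0]],[1,[0,0,18],[0,0,0]],[1,[0,0,0],[0,0,0]],[0.3,[0,0,0],[0,0,0]],[0.3,[0,0,0],[0,0,0]],[0.3,[0,0,0],[0,0,0]],[0.3,[0,0,-30],[0,0,0]],[0.3,[0,0,-40],[0,0,0]]]'
python3 -m pendant '[[0.5,[-60,-5,0],[0,0,0]],[0.5,[-60,-5,0],[0,0,0]],[0.5,[-60,-5,0],[0,0,0]],[0.5,[0,0,0],[0,0,0]]]'
python3 - <<'E'
from h import *
import cv2
to([.479,-.002,.06],180)
a=cams.snapshot("top")["img"][:,:,::-1]
cv2.imwrite("pics/t4.png",cv2.resize(a[130:260,130:373],None,fx=3.2,fy=3.2,interpolation=cv2.INTER_CUBIC))
E
```

```text
clock: 13.42
tool_pos: [0.4777, -0.0879, 0.0882]
eef_rot: [0.775, -0.63, 0.053, -0.027]
contact_force: [0.3, 0.3, -0.1]
opening: 0.203
finger_force: 19.6
clock: 14.42
tool_pos: [0.4778, -0.0904, 0.103]
eef_rot: [0.774, -0.63, 0.057, -0.025]
contact_force: [-0.1, -0.1, -0.4]
opening: 0.353
finger_force: 0.0
clock: 14.92
tool_pos: [0.4566, 0.0959, 0.0943]
eef_rot: [0.777, -0.626, 0.055, -0.028]
contact_force: [0.5, -1.7, -0.1]
opening: 0.248
finger_force: 0.0
pos [0.4566 0.0959 0.0943] xyaw -77.85 tilt [ 0.121 -0.026 -0.992] F [ 0.5 -1.7 -0.1] open 0.248 t 14.93
shift tool mm [98.6  3.2 39.2]
turn z 102.2 or -77.8
```

View pics/t4.png

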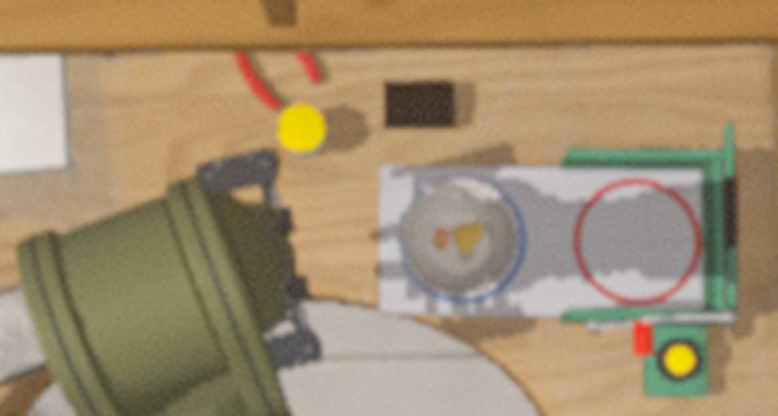

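```bash
python3 -m pendant '[[1,[0,0,0],[0,0,10.4]],[1,[0,0,0],[0,0,10.4]],[1,[0,0,0],[0,0,10.4]],[1,[0,0,0],[0,0,10.4]],[1,[0,0,0],[0,0,10.4]],[1,[0,0,0],[0,0,10.4]],[1,[0,0,0],[0,0,10.4]],[1,[0,0,0],[0,0,10.4]]]'; python3 -m pendant '[[1,[0,0,0],[0,0,10.4]],[1,[0,0,0],[0,0,10]],[1,[0,0,0],[0,7,0]],[1,[0,0,0],[0,0,0]]]'
python3 - <<'E'
from h import *
d=cams.snapshot("top")
f=lambda x,y,z:unproj(d,x/3.2+130-.4,y/3.2+130-.4,z)
print("bowl",f(460,237.5,.056),"red",f(637,242,.012))
to([.479,.012,.03],178.5)
E
```

```text
clock: 15.98
tool_pos: [0.4574, 0.0863, 0.0945]
eef_rot: [-0.155, 0.986, -0.026, 0.057]
contact_force: [0.9, -0.2, 0.4]
opening: 0.006
finger_force: 0.0
clock: 16.48
tool_pos: [0.4557, 0.0853, 0.0817]
eef_rot: [0.018, 0.999, -0.02, 0.031]
contact_force: [-0.4, -0.6, -0.4]
opening: 0.007
finger_force: 0.0
bowl [ 0.47859807 -0.0817156   0.056     ] red [ 0.47656576 -0.25529934  0.012     ]
pos [0.4554 0.0846 0.0818] xyaw 178.04 tilt [ 0.061 -0.044 -0.997] F [-0.8  1.2 -0.3] open 0.001 t 16.52
shift tool mm [-22.8 -69.5  56.2]
turn z -0.5 or 179.5
```

```bash
python3 -m pendant '[[1,[-12,-35,20],[-2.5,3.5,0]],[1,[-11,-35,20],[0,0,0]],[1,[0,0,14],[0,0,0]],[1,[0,0,0],[0,0,0]]]'
python3 - <<'E'
from h import *
to([.479,.012,.03],178.5)
E
```

```text
clock: 17.02
tool_pos: [0.4762, 0.0133, 0.0295]
eef_rot: [0.016, 1.0, -0.001, 0.0]
contact_force: [0.2, 0.2, -0.7]
opening: 0.002
finger_force: 0.0
pos [0.4762 0.0133 0.0295] xyaw 178.2 tilt [ 0.    -0.003 -1.   ] F [ 0.2  0.2 -0.7] open 0.002 t 17.02
shift tool mm [-2.9 -1.2 -0.5]
turn z -0.3 or 179.7
```

```bash
python3 -m pendant '[[1,[-2.9,-8,0],[0,0,0]],[1,[0,-10,0],[0,0,0]],[1,[0,-10,0],[0,0,0]],[1,[0,-10,0],[0,0,0]],[1,[0,-10,0],[0,0,0]],[1,[0,-10,0],[0,0,0]],[1,[0,-10,0],[0,0,0]],[1,[0,-10,0],[0,0,0]]]'; python3 -m pendant '[[1,[0,-10,0],[0,0,0]],[1,[0,-6,0],[0,0,0]],[1,[0,0,0],[0,0,0]]]'
python3 - <<'E'
from h import *
import cv2
to([.479,-.180,.03],178.5)
a=np.hstack([cams.snapshot("top")["img"][165:265,240:373,::-1],cams.snapshot("side")["img"][130:230,190:310,::-1]])
cv2.imwrite("pics/t5.png",cv2.resize(a,None,fx=3.1,fy=3.1,interpolation=cv2.INTER_CUBIC))
E
```

```text
clock: 18.02
tool_pos: [0.4775, -0.0636, 0.03]
eef_rot: [0.015, 1.0, 0.0, 0.001]
contact_force: [0.8, 2.9, 2.3]
opening: 0.001
finger_force: 1.4
clock: 18.4
tool_pos: [0.4766, -0.0804, 0.0298]
eef_rot: [0.016, 1.0, -0.0, 0.0]
contact_force: [-0.4, 0.5, 0.0]
opening: 0.006
finger_force: 0.0
pos [ 0.4766 -0.0804  0.0298] xyaw 178.15 tilt [ 0.    -0.001 -1.   ] F [-0.4  0.5  0. ] open 0.006 t 18.4
shift tool mm [ -5.6 -99.5  -0.1]
turn z -0.3 or 179.7
```

View pics/t5.png

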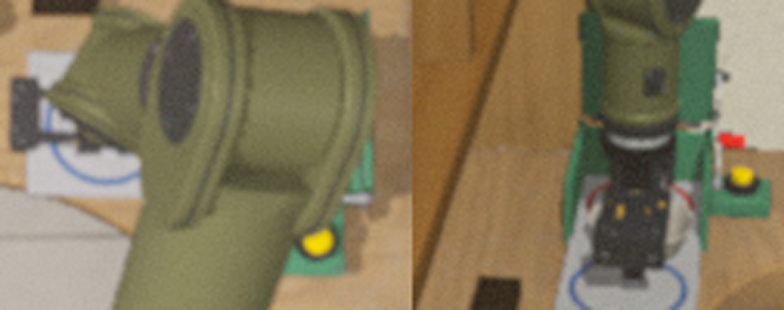

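```bash
python3 - <<'E'
from h import *
d=cams.snapshot("side")
for x in(.467,.477,.487):
  th=np.linspace(0,6.28,100); P=np.array([proj(d,[x+.0565*np.cos(t),-.153+.0565*np.sin(t),.056]) for t in th]);print(x,P.min(0),P.max(0),P.mean(0))
E
```

```text
0.467 [248.48595283 190.88046976] [282.44731482 208.54606586] [265.30432605 199.55739788]
0.477 [245.48971369 190.73171675] [279.43956263 208.38147553] [262.3024489  199.40091268]
0.487 [242.49531471 190.58305213] [276.43365835 208.21698971] [259.30241669 199.24452368]
```

```bash
python3 -m pendant '[[1,[0,6,0],[0,0,0]],[1,[10,0,0],[0,0,0]],[1,[0,-8,0],[0,0,0]],[1,[0,-10,0],[0,0,0]],[1,[0,-10,0],[0,0,0]],[1,[0,-10,0],[0,0,0]],[1,[0,-10,0],[0,0,0]],[1,[0,-10,0],[0,0,0]]]'; python3 -m pendant '[[1,[0,-10,0],[0,0,0]],[1,[0,-10,0],[0,0,0]],[1,[0,-10,0],[0,0,0]],[1,[0,-6,0],[0,0,0]],[1,[0,0,0],[0,0,0]]]'
python3 - <<'E'
from h import *
import cv2
to([.479,-.183,.03],178.5)
a=np.hstack([cams.snapshot("top")["img"][165:265,240:373,::-1],cams.snapshot("side")["img"][130:230,190:310,::-1]])
cv2.imwrite("pics/t6.png",cv2.resize(a,None,fx=3.1,fy=3.1,interpolation=cv2.INTER_CUBIC))
E
```

```text
clock: 19.55
tool_pos: [0.4654, -0.1314, 0.0299]
eef_rot: [0.015, 1.0, 0.0, 0.001]
contact_force: [0.1, 1.4, 0.1]
opening: 0.004
finger_force: 0.8
clock: 20.18
tool_pos: [0.4641, -0.1676, 0.0299]
eef_rot: [0.016, 1.0, -0.0, 0.001]
contact_force: [-0.2, 0.1, 0.7]
opening: 0.006
finger_force: 0.0
pos [ 0.4641 -0.1676  0.0299] xyaw 178.17 tilt [ 0.001 -0.    -1.   ] F [-0.2  0.1  0.7] open 0.006 t 20.18
shift tool mm [-15.3 -14.9  -0.1]
turn z -0.3 or 179.7
```

View pics/t6.png

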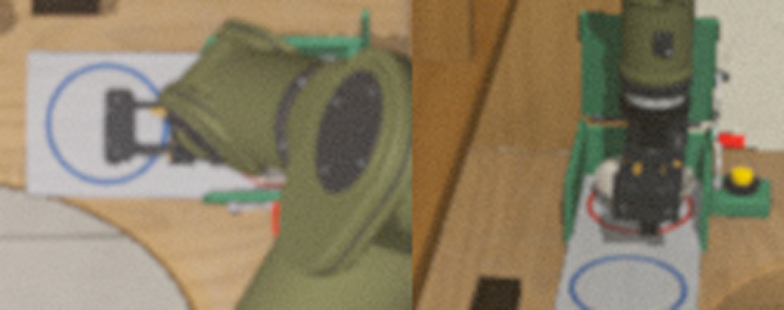

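```bash
python3 -m pendant '[[1,[0,30,0],[0,0,0]],[1,[0,50,-40],[0,0,0]],[1,[0,50,-20],[0,0,0]],[1,[0,60,0],[0,0,0]],[1,[0,60,0],[0,0,0]],[1,[0,40,0],[0,0,0]],[1,[0,0,0],[0,0,0]]]'
python3 - <<'E'
from h import *
import cv2
to([.479,-.16,.03],178.5)
a=np.hstack([cams.snapshot("top")["img"][165:265,240:373,::-1],cams.snapshot("side")["img"][130:230,190:310,::-1]])
cv2.imwrite("pics/t7.png",cv2.resize(a,None,fx=3.1,fy=3.1,interpolation=cv2.INTER_CUBIC))
E
```

```text
clock: 21.15
tool_pos: [0.4731, 0.1269, 0.0896]
eef_rot: [0.012, 1.0, 0.002, 0.001]
contact_force: [-0.4, -0.9, 0.3]
opening: 0.004
finger_force: 0.0
pos [0.4731 0.1269 0.0896] xyaw 178.65 tilt [ 0.003  0.004 -1.   ] F [-0.4 -0.9  0.3] open 0.004 t 21.15
shift tool mm [ -12.5 -286.9   58.4]
turn z 0.1 or -179.9
```

View pics/t7.png

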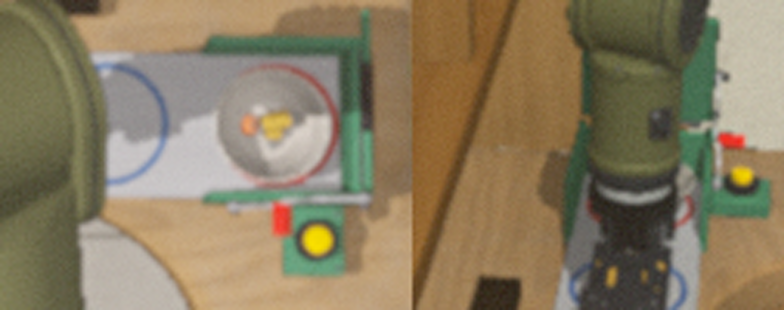

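```bash
python3 - <<'E'
from h import *
d=cams.snapshot("top")
print("bowl",unproj(d,240+275.5/3.1-.5,165+124/3.1-.5,.056))
print("red",unproj(d,329.4-.5,205.5-.5,.012), "predict red at z.056 px",(np.array(proj(d,[.476,-.2565,.056]))-[239.5,164.5])*3.1)
E
```

```text
bowl [ 0.4739747  -0.24772036  0.056     ]
red [ 0.47725821 -0.25606367  0.012     ] predict red at z.056 px [284.43752809 121.79521105]
```

```bash
python3 -m pendant '[[1,[1,-60,0],[0,0,0]],[1,[1,-60,0],[0,0,0]],[1,[1,-60,0],[0,0,0]],[1,[0,-40,30],[0,0,0]],[1,[0,-30,30],[0,0,0]],[1,[0,-10,0],[0,0,0]],[1,[0,-10,0],[0,0,0]],[1,[0,0,0],[0,0,0]]]'
python3 - <<'E'
from h import *
to([.471,-.1765,.03],178.5)
E
```

```text
clock: 22.3
tool_pos: [0.4624, -0.1478, 0.03]
eef_rot: [0.016, 1.0, 0.001, 0.002]
contact_force: [-1.1, 0.2, 0.6]
opening: 0.006
finger_force: 0.0
pos [ 0.4624 -0.1478  0.03  ] xyaw 178.2 tilt [ 0.003  0.001 -1.   ] F [-1.1  0.2  0.6] open 0.006 t 22.3
shift tool mm [ -9.5 -28.4  -0. ]
turn z -0.3 or 179.7
```

```bash
python3 -m pendant '[[1,[-8,-6,0],[0,0,0]],[1,[0,-8,0],[0,0,0]],[1,[0,-7,0],[0,0,0]],[1,[0,-8,0],[0,0,0]],[1,[0,0,0],[0,0,0]],[1,[0,0,0],[0,0,0]]]';python3 - <<'E'
from h import *
to([.471,-.1765,.03],178.5)
print(np.round(r.get_state()["q"],2))
E
python3 -m pendant '[[1,[0,25,0],[0,0,0]],[1,[0,30,-40],[0,0,0]],[1,[0,0,-60],[0,0,0]],[1,[0,0,-60],[0,0,0]],[1,[0,0,0],[0,0,0]]]'
```

```text
clock: 23.05
tool_pos: [0.4687, -0.1772, 0.0289]
eef_rot: [0.015, 1.0, 0.0, 0.0]
contact_force: [0.3, -0.0, 0.4]
opening: 0.003
finger_force: 0.0
pos [ 0.4687 -0.1772  0.0289] xyaw 178.23 tilt [ 0.001  0.    -1.   ] F [ 0.3 -0.   0.4] open 0.003 t 23.05
shift tool mm [-2.2  0.8 -1.1]
turn z -0.3 or 179.7
[ 0.52  0.93 -0.41  2.06  1.06  0.38  0.78]
clock: 23.68
tool_pos: [0.4728, -0.122, 0.1927]
eef_rot: [0.015, 1.0, -0.0, 0.005]
contact_force: [-0.1, -0.4, -0.4]
opening: 0.008
finger_force: 0.0
```

```bash
python3 -m pendant '[[1,[0,0,0],[8,0,0]],[1,[0,0,0],[0,0,10]],[1,[0,0,0],[0,0,10]],[1,[0,0,0],[0,0,10]],[1,[0,0,0],[0,0,10]],[1,[0,0,0],[0,0,10]],[1,[0,0,0],[0,0,10]],[1,[0,0,0],[0,0,10]]]'; python3 -m pendant '[[1,[0,0,0],[0,0,10]],[1,[0,0,0],[0,0,10]],[1,[0,0,0],[0,0,0]]]'
python3 - <<'E'
from h import *
to([.372,-.122,.19],88.2)
to([.372,-.242,.145],88.2)
print(np.round(r.get_state()["q"],2))
E
```

```text
clock: 24.68
tool_pos: [0.4695, -0.1223, 0.188]
eef_rot: [0.587, 0.807, -0.058, 0.039]
contact_force: [-0.3, 0.8, 0.2]
opening: 0.003
finger_force: 0.0
clock: 25.05
tool_pos: [0.4697, -0.1222, 0.1882]
eef_rot: [0.715, 0.695, -0.051, 0.048]
contact_force: [0.3, 0.6, 0.8]
opening: 0.008
finger_force: 0.0
pos [ 0.4697 -0.1222  0.1882] xyaw 88.37 tilt [-0.005 -0.139 -0.99 ] F [0.3 0.6 0.8] open 0.008 t 25.05
shift tool mm [ -2.8 -97.6  -1.3]
turn z 0.2 or -179.8
pos [ 0.4697 -0.1222  0.1882] xyaw 88.37 tilt [-0.005 -0.139 -0.99 ] F [0.3 0.6 0.8] open 0.008 t 25.05
shift tool mm [-115.3  -94.2   60. ]
turn z 0.2 or -179.8
[ 0.17  0.59 -0.17  2.06  0.46  0.55 -0.4 ]
```

```bash
python3 -m pendant '[[1,[0,-48,0],[0,0,0]],[1,[0,-46,0],[0,0,0]],[1,[-29,0,0],[0,0,0]],[1,[-29,0,10],[0,0,0]],[1,[-29,0,15],[0,0,0]],[1,[-28,0,20],[0,0,0]],[1,[0,0,10],[0,0,0]],[1,[0,0,0],[0,0,0]]]'
python3 - <<'E'
from h import *
import cv2
to([.372,-.242,.115],88.2)
a=np.hstack([cams.snapshot("top")["img"][165:265,240:373,::-1],cams.snapshot("side")["img"][130:230,190:310,::-1]])
cv2.imwrite("pics/t8.png",cv2.resize(a,None,fx=3.1,fy=3.1,interpolation=cv2.INTER_CUBIC))
E
```

```text
clock: 26.05
tool_pos: [0.3723, -0.2397, 0.1495]
eef_rot: [0.715, 0.695, -0.05, 0.048]
contact_force: [0.4, 0.4, 0.6]
opening: 0.004
finger_force: 0.0
pos [ 0.3723 -0.2397  0.1495] xyaw 88.39 tilt [-0.005 -0.137 -0.991] F [0.4 0.4 0.6] open 0.004 t 26.05
shift tool mm [ 2.4 -0.2 34.5]
turn z 0.2 or -179.8
```

View pics/t8.png

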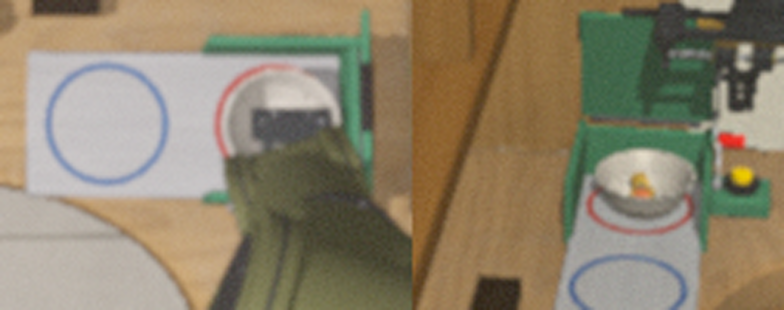

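```bash
python3 -m pendant '[[1,[0,0,15],[0,0,0]],[1,[0,0,15],[0,0,0]],[1,[0,0,6],[0,0,0]],[1,[0,0,4],[0,0,0]],[1,[0,0,4],[0,0,0]],[1,[0,0,4],[0,0,0]],[1,[0,0,0],[0,0,0]]]'
```

```text
clock: 27.02
tool_pos: [0.3728, -0.2471, 0.1026]
eef_rot: [0.716, 0.695, -0.049, 0.049]
contact_force: [-0.3, -0.3, 0.1]
opening: 0.001
finger_force: 0.2
```

```bash
python3 -m pendant '[[1,[0,0,5],[0,0,0]],[1,[0,0,5],[0,0,0]],[1,[0,0,5],[0,0,0]],[1,[0,0,5],[0,0,0]],[1,[0,0,0],[0,0,0]]]'
python3 - <<'E'
from h import *
import cv2
to([.372,-.242,.115],88.2)
s=cams.snapshot("side")["img"]; h=cv2.cvtColor(s,cv2.COLOR_RGB2HSV)[150:230,275:310]
m=((h[...,0]<6)|(h[...,0]>174))&(h[...,1]>180)&(h[...,2]>120)
v,u=np.nonzero(m);print("red px",len(u),u.mean()+275,v.mean()+150)
d=cams.snapshot("side")
print(proj(d,[.379,-.2424,.106]),proj(d,[.379,-.25,.08]),proj(d,[.379,-.25,.07]))
E
```

```text
clock: 27.65
tool_pos: [0.3726, -0.2503, 0.0858]
eef_rot: [0.712, 0.698, -0.051, 0.049]
contact_force: [-2.0, 7.0, 38.5]
opening: 0.009
finger_force: 26.6
pos [ 0.3726 -0.2503  0.0858] xyaw 88.86 tilt [-0.004 -0.141 -0.99 ] F [-2.   7.  38.5] open 0.009 t 27.65
shift tool mm [  4.1  -0.8 -30.1]
turn z 0.7 or -179.3
red px 17 292.6470588235294 181.8235294117647
[292.68735073 174.86234256] [292.17857964 180.43383475] [291.99283673 182.94361039]
```

```bash
python3 -m pendant '[[1,[0,0,-30],[0,0,0]],[1,[0,0,-50],[0,0,0]],[1,[0,0,-50],[0,0,0]],[1,[0,0,-50],[0,0,0]],[1,[0,0,-5],[0,8,0]],[1,[0,0,0],[0,0,0]]]'
python3 - <<'E'
from h import *
to([.45,-.35,.265],88.4)
E
```

```text
clock: 28.5
tool_pos: [0.373, -0.2275, 0.2665]
eef_rot: [0.72, 0.694, 0.0, 0.0]
contact_force: [0.6, 0.1, -1.1]
opening: 0.006
finger_force: 0.0
pos [ 0.373  -0.2275  0.2665] xyaw 87.82 tilt [ 0.001  0.    -1.   ] F [ 0.6  0.1 -1.1] open 0.006 t 28.5
shift tool mm [-119.5   81.6    1.6]
turn z -0.6 or 179.4
```

```bash
python3 -m pendant '[[1,[-40,20,0],[0,0,0]],[1,[-40,20,0],[0,0,0]],[1,[-40,20,0],[0,0,0]],[1,[0,20,0],[0,0,0]],[1,[0,0,20],[0,0,0]],[1,[0,0,20],[0,0,0]],[1,[0,0,18],[0,0,0]],[1,[0,0,0],[0,0,0]]]'
python3 - <<'E'
from h import *
to([.45,-.322,.209],88.4)
d=cams.snapshot("side");import cv2
cv2.imwrite("pics/s9.png",cv2.resize(d["img"][100:250,190:330,::-1],None,fx=4,fy=4,interpolation=cv2.INTER_CUBIC))
E
```

```text
clock: 29.5
tool_pos: [0.4493, -0.3446, 0.206]
eef_rot: [0.717, 0.697, -0.001, -0.003]
contact_force: [-0.3, -0.5, 0.3]
opening: 0.008
finger_force: 0.0
pos [ 0.4493 -0.3446  0.206 ] xyaw 88.42 tilt [-0.005  0.003 -1.   ] F [-0.3 -0.5  0.3] open 0.008 t 29.5
shift tool mm [22.6  0.1 -2.9]
turn z 0.0 or -180.0
```

View pics/s9.png

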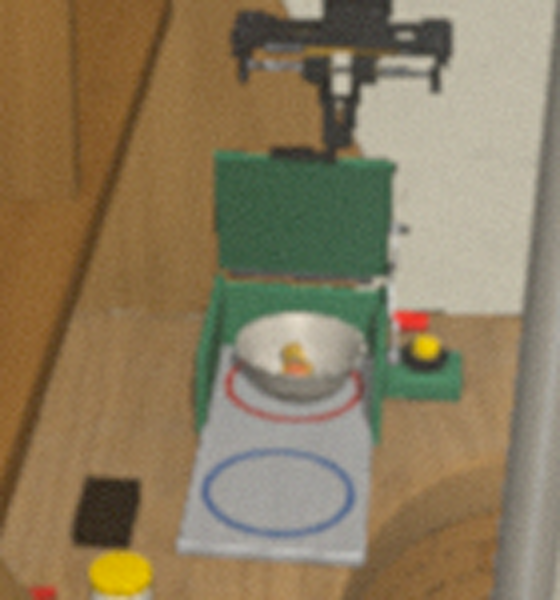

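```bash
python3 -m pendant '[[1,[22.6,0,-3],[0,0,0]],[1,[17,0,4],[0,0,0]],[1,[20.5,0,8],[0,0,0]],[1,[15.5,0,8.5],[0,0,0]],[1,[12,0,9.5],[0,0,0]],[1,[10.6,0,11],[0,0,0]],[1,[10.4,0,13.5],[0,0,0]],[1,[0,0,0],[0,0,0]]]'
python3 - <<'E'
from h import *
to([.455,-.227,.139],88.4)
d=cams.snapshot("side")
h=cv2.cvtColor(d["img"],cv2.COLOR_RGB2HSV) if 0 else None
E
```

```text
clock: 30.55
tool_pos: [0.4527, -0.2371, 0.1561]
eef_rot: [0.717, 0.697, 0.0, -0.002]
contact_force: [-0.6, -0.5, 0.5]
opening: 0.007
finger_force: 0.0
pos [ 0.4527 -0.2371  0.1561] xyaw 88.35 tilt [-0.002  0.003 -1.   ] F [-0.6 -0.5  0.5] open 0.007 t 30.55
shift tool mm [10.2  2.  17.1]
turn z -0.0 or 180.0
```

```bash
python3 -m pendant '[[1,[10,0,15],[0,0,0]],[1,[6,0,14],[0,0,0]],[1,[3,0,7],[0,0,0]],[1,[2,0,6],[0,0,0]],[1,[0,0,6],[0,0,0]],[1,[0,0,6],[0,0,0]],[1,[0,0,5],[0,0,0]],[1,[0,0,0],[0,0,0]]]'
```

```text
clock: 31.6
tool_pos: [0.4539, -0.2175, 0.0979]
eef_rot: [0.718, 0.696, 0.0, -0.001]
contact_force: [-0.8, -0.0, -0.2]
opening: 0.002
finger_force: 0.0
```

```bash
python3 -m pendant '[[1,[0,0,3],[0,0,0]],[1,[0,0,1],[0,0,0]],[1,[0,0,0],[0,0,0]]]';python3 -m pendant '[[1,[0,0,1.5],[0,0,0]],[1,[0,0,1],[0,0,0]],[1,[0,0,0],[0,0,0]]]'
```

```text
clock: 31.98
tool_pos: [0.4542, -0.2175, 0.0943]
eef_rot: [0.718, 0.696, 0.001, -0.0]
contact_force: [-0.5, -0.2, 0.1]
opening: 0.003
finger_force: 0.0
clock: 32.35
tool_pos: [0.4543, -0.2175, 0.0933]
eef_rot: [0.718, 0.696, 0.0, 0.0]
contact_force: [-2.8, 1.2, 16.8]
opening: 0.006
finger_force: 8.4
```

```bash
python3 -m pendant '[[1,[0,0,0],[0,0,0]],[1,[0,0,0],[0,0,0]],[1,[0,0,-40],[0,0,0]],[1,[0,0,-60],[0,0,0]],[1,[-10,-45,0],[0,0,0]],[1,[-10,-45,0],[0,0,0]],[1,[0,0,0],[0,0,-10]],[1,[0,0,0],[0,0,-10]]]';python3 -m pendant '[[1,[0,0,0],[0,0,-10]],[1,[0,0,0],[0,0,-10]],[1,[0,0,0],[0,0,-10]],[1,[0,0,0],[0,0,-10]],[1,[0,0,0],[0,0,-10]],[1,[0,0,0],[0,0,-10]],[1,[0,0,0],[0,0,-10]],[1,[0,0,0],[0,0,0]]]'
python3 - <<'E'
from h import *
import cv2
to([.359,-.288,.06],178.4)
d=cams.snapshot("side");im=d["img"].astype(int)
# dark lip search: predicted shut lip centre
print("pred lip shut",proj(d,[.4785,-.331+.150,.09]),"1.5deg-open",proj(d,[.4785,-.331+.149,.105]))
p=proj(d,[.4785,-.181,.089]);u=int(round(p[0]))
for v in range(int(p[1])-10,int(p[1])+8):print(v,im[v,u-4:u+5].mean(0).round())
h=cv2.cvtColor(d["img"],cv2.COLOR_RGB2HSV)
m=((h[...,0]>22)&(h[...,0]<33)&(h[...,1]>180)&(h[...,2]>150));m[:, :280]=0;m[:150]=0;m[200:]=0
v,w=np.nonzero(m);print("button px",len(v),w.mean(),v.mean(),proj(d,[.361,-.288,.042]))
E
```

```text
clock: 33.35
tool_pos: [0.3629, -0.2352, 0.1919]
eef_rot: [0.584, 0.812, 0.0, -0.0]
contact_force: [0.3, 0.1, 1.0]
opening: 0.007
finger_force: 0.0
clock: 34.35
tool_pos: [0.3634, -0.2349, 0.1916]
eef_rot: [0.017, 1.0, 0.001, 0.0]
contact_force: [0.4, 0.7, 0.0]
opening: 0.006
finger_force: 0.0
pos [ 0.3634 -0.2349  0.1916] xyaw 178.11 tilt [ 0.     0.002 -1.   ] F [0.4 0.7 0. ] open 0.006 t 34.35
shift tool mm [  2.7 -53.5 131.5]
turn z -0.3 or 179.7
pred lip shut [262.74197131 186.22531412] 1.5deg-open [262.89481112 182.15835592]
176 [56. 52. 45.]
177 [57. 53. 46.]
178 [56. 52. 44.]
179 [55. 51. 43.]
180 [56. 51. 45.]
181 [60. 69. 56.]
182 [ 70. 104.  78.]
183 [ 74. 121.  87.]
184 [ 76. 124.  91.]
185 [ 74. 120.  88.]
186 [66. 94. 70.]
187 [60. 64. 54.]
188 [58. 52. 47.]
189 [67. 61. 50.]
190 [99. 82. 60.]
191 [121.  91.  62.]
192 [129.  99.  72.]
193 [136. 120. 101.]
button px 30 295.93333333333334 186.36666666666667 [296.41906427 184.87314621]
```

```bash
python3 -m pendant '[[1,[3,-54,0],[0,0,0]],[1,[0,0,50],[0,0,0]],[1,[0,0,50],[0,0,0]],[1,[0,0,32],[0,0,0]],[1,[0,0,13],[0,0,0]],[1,[0,0,4],[0,0,0]],[1,[0,0,3],[0,0,0]],[1,[0,0,0],[0,0,0]]]'
```

```text
clock: 35.4
tool_pos: [0.3582, -0.2882, 0.0405]
eef_rot: [0.016, 1.0, 0.0, -0.0]
contact_force: [-3.4, 1.7, 4.4]
opening: 0.004
finger_force: 2.4
```

```bash
python3 -m pendant '[[1,[0,0,2],[0,0,0]],[1,[0,0,0],[0,0,0]]]'
```

```text
clock: 35.65
tool_pos: [0.3583, -0.2882, 0.0401]
eef_rot: [0.016, 1.0, -0.0, 0.0]
contact_force: [-5.8, 2.8, 24.4]
opening: 0.006
finger_force: 12.5
```

```bash
python3 -m pendant '[[1,[0,0,-10],[0,0,0]],[1,[0,0,0],[0,0,0]]]' | egrep 'tool_pos|contact'; python3 -m pendant '[[1,[0,0,3],[0,0,0]],[1,[0,0,0],[0,0,0]]]'| egrep 'tool_pos|contact'; python3 -m pendant '[[1,[0,0,2],[0,0,0]],[1,[0,0,0],[0,0,0]]]'| egrep 'tool_pos|contact'; python3 -m pendant '[[1,[0,0,1.5],[0,0,0]],[1,[0,0,0],[0,0,0]]]'| egrep 'tool_pos|contact'; python3 -m pendant '[[1,[0,0,1.5],[0,0,0]],[1,[0,0,0],[0,0,0]]]'| egrep 'tool_pos|contact'; python3 -m pendant '[[1,[0,0,2],[0,0,0]],[1,[0,0,0],[0,0,0]]]'| egrep 'tool_pos|contact'
```

```text
tool_pos: [0.36, -0.2892, 0.0487]
contact_force: [-1.0, 0.4, -0.2]
tool_pos: [0.3597, -0.289, 0.0445]
contact_force: [1.4, -1.5, 3.2]
tool_pos: [0.3596, -0.2888, 0.0426]
contact_force: [2.1, -2.9, 4.5]
tool_pos: [0.3595, -0.2887, 0.0412]
contact_force: [1.7, -2.1, 3.7]
tool_pos: [0.3594, -0.2887, 0.0403]
contact_force: [1.4, -2.8, 10.9]
tool_pos: [0.3595, -0.2888, 0.04]
contact_force: [-1.9, -1.9, 30.9]
```

```bash
python3 -m pendant '[[1,[0,0,-10],[0,0,0]],[1,[0,0,-50],[0,0,0]],[1,[0,0,-60],[0,0,0]],[1,[0,0,-50],[0,0,0]],[1,[0,0,0],[0,0,0]],[1,[0,0,0],[0,0,0]],[1,[0,0,0],[0,0,0]],[1,[0,0,0],[0,0,0]]]'
python3 - <<'E'
from h import *
d=cams.snapshot("side");im=d["img"].astype(int)
for v in range(176,196,2):print(v,im[v,259:268].mean(0).round())
print(r.finish_job())
E
```

```text
clock: 38.15
tool_pos: [0.3582, -0.2882, 0.2065]
eef_rot: [0.015, 1.0, 0.001, -0.001]
contact_force: [-0.5, -0.8, -0.9]
opening: 0.009
finger_force: 0.0
176 [59. 54. 46.]
178 [56. 53. 43.]
180 [56. 52. 46.]
182 [ 70. 103.  77.]
184 [ 76. 123.  90.]
186 [67. 96. 72.]
188 [56. 51. 45.]
190 [98. 80. 60.]
192 [129.  99.  73.]
194 [137. 128. 114.]
the job is handed in; nothing more can be done
None
```

The job is handed in at about 38 s. All three castings found were put in the bowl, which was slid to the red ring. The stay was broken, the cover lowered until it stopped, and the start button pressed to its stop and released. The hand-in returned no verdict, so I don't know how it was judged.

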